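# Set the drum height of a bench thickness sander

### The job

Set the bench thickness sander to the board on its belt: crank the handwheel on top clockwise (seen from above) until you feel it stop because the drum has come down on the board, then turn it back a quarter turn, so that the drum can start up just clear of the wood. Let go of the crank and leave the small wooden model stair and the green-labelled jar where they stand.

Things in the scene. Friction and masses are not known exactly. Their poses are not given: they have to be found in the camera images.
- wheel_centre (a point): Centre of the aluminium three-spoke handwheel (outside diameter 124 mm) on top of the sander, on its upright axis in the plane of the rim, 218 mm above the bench; the rim bar is 12 mm thick, its top 6 mm above this point, and the steel hub and its nut end 19 mm above it. The wheel stays at this height and turns freely but for light friction (about 0.08 N m); it stays where it is left.
- crank_knob (a point): Middle of the red crank grip that stands upright on the handwheel's rim, 54 mm from the wheel's axis: 21 mm in diameter, it reaches from 25 mm below this point (where it meets the rim) to 19.5 mm above it, and it spins freely on its own pin, so it can be held from above and carried round in a circle without turning the hand. This point is 33 mm above the plane of the rim.
- handwheel (a joint): Angle of the handwheel in rad, growing clockwise seen from above, counted over several turns. Each clockwise turn lowers the drum by 10 mm. It starts anywhere between 0 and 6.3; the board stops it between 1.2 and 3 turns farther on, depending on the board's thickness.
- drum_bottom (a point): The lowest line of the sanding drum at mid-width (drum 50 mm in diameter, 150 mm long, brown abrasive, under the pale hood); it goes up and down with the handwheel. z points up.
- board_top (a point): Middle of the upper face of the pale basswood board (250 mm long, 88 mm wide, 8 to 16 mm thick) that lies on the black feed belt under the drum and does not shift; the belt's surface is 52 mm above the bench. Pencil strokes run across it. z points up. The drum comes to rest on this face: the stop is hard and is felt as a sudden rise of the force needed at the crank.
- stair (a point): Small basswood model stair, 84 x 64 x 48 mm, loose on the bench in front and to the right of the sander; the point is at its centre, 24 mm up. To be left alone.
- jar (a point): Small jar with a dark lid and green label, 44 mm in diameter and 105 mm tall, loose on the bench behind and to the left of the sander; the point is at half height. To be left alone.

How it is judged (in metres and radians):
On the way, in this order (a step that is already met when the one before it is completed fails the run):
1. the drum has been cranked down onto the board (within 0.5 mm of it) (z of drum_bottom in the frame of board_top below 0.0005 m), for 0.1 s.
2. the wheel has been turned back about a quarter turn: the drum stands 1.5 to 3.5 mm above the board (z of drum_bottom in the frame of board_top between 0.0015 and 0.0035 m), for 0.2 s.
At the end, for the whole second after the job is handed in: After touching the board, the drum stands a quarter turn clear of it: its lowest line 1.5 to 3.5 mm above the board's upper face (2.5 mm is exactly a quarter turn, so 54 to 126 degrees back from the stop), the handwheel at rest (all of step 2 and velocity of joint handwheel between -0.1 and 0.1 rad/s).
It fails at once if the model stair or the jar is knocked (moved more than 20 mm) (distance of any of stair, jar from where it was at the start of the episode above 0.02 m).
It also fails if it takes over 72 s, if anything falls off the work surface, if the arm or the gripper's body presses on something with over 40 N, if the wrist force passes 120 N, or if a joint passes its speed limit or range.

### The arm

A 7-joint arm with a two-finger parallel gripper is mounted at the origin on a cart in front of the work surface, level with it; the furniture and walls round the work are solid. World frame = base frame: x ahead of the robot, y to its left, z up, the work surface at z = 0. Lengths are in mm, angles in rad, forces in N, time in s.
With the tool pointing down it reaches from about 425 to 1025 mm from the base axis. Payload 9.4 kg.
Tool frame: the origin (TCP) lies midway between the tips of the shut fingers; the grasp point (between the pads) lies 19 mm behind it; z points along the fingers, y is the direction in which the jaws open and shut (so a half turn about z gives the same grasp; the last joint's range is limited). The gripper opens to 85 mm and grips with 20 to 120 N. Pads are 22 mm wide; open, the fingers measure 114 mm over their backs; the gripper's body (76 mm by 85 mm) begins 54 mm behind the grasp point. The pads swing forward as they close: fully open they stand 13 mm farther back than shut.
Start: joints at [1.08, 0.599, -0.003, 1.599, 0.002, 0.943, -0.08], TCP at [291.507, -663.813, 231.275] pointing down, gripper open.
Joint ranges: [-2.57, 2.57], [-0.35, 1.97], [-1.29, 1.29], [0.11, 2.56], [-1.05, 4.19], [0.11, 1.86], [-2.63, 2.63]. Speed limits (rad/s): [2.22, 2.22, 3.01, 3.01, 3.14, 3.14, 3.14].

### API

Orientations are given as [roll, pitch, yaw] about the fixed x, y, z axes, in that order (R = Rz(yaw) Ry(pitch) Rx(roll)).
In Python, from plant import telemetry, read_camera, calibration, sign_off gives the robot as it stands. The module is installed in compiled form; this text tells all that it offers.
- The arm moves only by the tool move_arm, never from a script. Its argument "increments" is a list of rows, each an object with "twist": the turn, a rotation vector about the tool's x, y, z in degrees, a list of three; "dp": the shift along the tool's x, y, z in m, a list of three; "fingers": the closure, from 0 (fully open) to 1 (shut). In form: [{"twist": [wx, wy, wz], "dp": [x, y, z], "fingers": fingers}, ...]. A call has exactly 8 rows; each row is the pose to reach, as a shift and turn from the pose commanded when the call began, along the tool's axes at that moment; what a row does not reach only later rows make up. A row lasts 1/12 s, in which the tool goes at most 41.7 mm and 7.16 degrees, less where a joint would pass 70% of its speed; a pose out of reach is approached as far as the arm can. A call with a gripper value outside its range is refused whole. The fingers move at their own pace and stop on an object; "force" is the grip in N (left out, the last holds). Time passes only in rows, so rows that repeat a pose let the fingers close, or fill a call up. It gives the time, the measured TCP pose, the force and the opening at its end, in the units of the state.
- telemetry.observe(): the state, without advancing time (a new reading comes with each control period).
- read_camera(name): name is "scene" or "top"; returns (picture, depth): 480x640x3 uint8, red, green, blue; 480x640 float32, mm along the optical axis (not along the pixel's ray), 0 where there is no reading.
- calibration(name): a dict with "intrinsics" (3x3 intrinsics, pixels), "k1" (the pictures are not rectified: a ray, as slopes to the right and down, at radius r is drawn at 1 + k1 r^2 times it, then the intrinsics apply), "position" and "orientation" of the camera in the world. Camera axes: x right, y up, looking along -z (the intrinsics and any distortion apply to the point x, -y, -z); pixel columns grow to the right and rows downward; lengths in mm; the calibration is good to about 2 mm. A picture is of the moment at which its call begins. calibration takes no time and is no camera call.
- sign_off(): hands the job in, once; it reports no verdict.
The state is a dict: "time_s": time; "joint_pos": joint angles; "qvel": joint speeds; "joint_efforts": joint torques, N m; "tool_pos": TCP position; "tool_rot": TCP orientation; "contact_force": force on the tool from outside, world axes, zero at the start; "moment": the same for the moment, N m; "gripper_width": finger opening in mm.
Only numpy, scipy, OpenCV 4.12 (cv2) and the standard library are available. Lean on these libraries where they do the work, as an engineer would, in place of code of your own. Each camera call takes 0.05 s, during which the arm holds its last target.

## Working session

There is one attempt and no reset: what is moved stays moved. The work goes in short steps, Python scripts to look and compute and a tool call to move; the robot and the scene stay as the last step left them, time stands still between calls to the robot, and variables do not carry over. Pictures are saved under pics/ and viewed, and the job is handed in when it is done.

Besides the shell and the picture viewer there is one more tool, called after ">>>" in YAML: its name, and indented under it one key for each argument. move_arm: Moves the arm, as the interface text tells. Its arguments: {"type":"object","properties":{"increments":{"type":"array","items":{"type":"object","properties":{"twist":{"type":"array","items":{"type":"number"}},"dp":{"type":"array","items":{"type":"number"}},"fingers":{"type":"number"}}}},"force":{"type":"number"}},"required":["increments"]}

```bash
mkdir -p pics
python3 - <<'E'
from plant import telemetry, read_camera, calibration
import cv2, numpy as np
print(telemetry.observe())
for n in ("scene","top"):
    p,d=read_camera(n); cv2.imwrite(f"pics/{n}0.png",p[:,:,::-1]); np.savez(f"{n}0.npz",p=p,d=d); print(n,calibration(n))
E
```

```text
{'time_s': 0.0, 'joint_pos': array([ 1.08026583,  0.60016313, -0.00253273,  1.60011938,  0.00181531,
        0.94289264, -0.07975704]), 'qvel': array([ 2.39327786e-03, -1.67654330e-03, -1.44099376e-03,  9.90523630e-04,
        3.54432849e-05, -1.49534345e-03, -8.66350993e-04]), 'joint_efforts': array([-1.87442885e-03, -7.76469326e+01,  1.56406101e+00, -2.58013952e+01,
        1.22855965e-02,  8.99223407e-03,  6.38767597e-05]), 'tool_pos': array([ 291.3250578 , -663.38578786,  230.39340049]), 'tool_rot': array([-3.14002037e+00,  1.62733761e-04,  4.13932404e-01]), 'contact_force': array([0.18517246, 0.05072576, 0.67204822]), 'moment': array([ 0.03370437, -0.01644713, -0.03136542]), 'gripper_width': 85.03435858635078}
scene {'intrinsics': array([[449.6000095 ,   0.        , 326.34620183],
       [  0.        , 449.6000095 , 235.5022046 ],
       [  0.        ,   0.        ,   1.        ]]), 'k1': -0.04232037327824133, 'position': array([-256.33814724,  860.69743443,  880.44166284]), 'orientation': array([ 0.99807756, -0.00555565, -2.34218757])}
top {'intrinsics': array([[558.28508793,   0.        , 320.74382596],
       [  0.        , 558.28508793, 241.62930678],
       [  0.        ,   0.        ,   1.        ]]), 'k1': 0.05318601250696111, 'position': array([ 387.54690428,   64.26661206, 1767.12991546]), 'orientation': array([ 0.08000592, -0.00463356, -1.56971772])}
```

View pics/scene0.png

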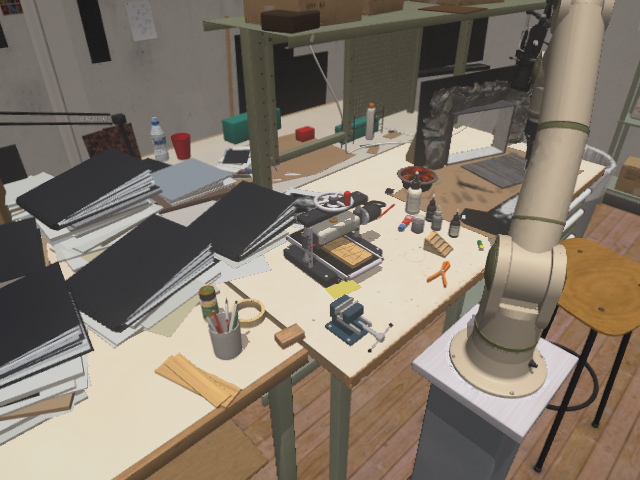

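View pics/top0.png

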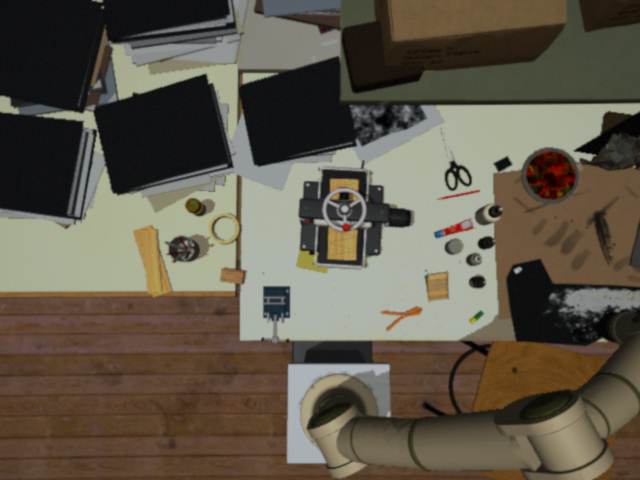

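The top view shows the wheel near (343,209) and the red knob near (346,227), with the stair at (437,286). The scene view shows the knob at about (347,196). Next I'll measure these.

```bash
cat > h.py <<'E'
import numpy as np, cv2
from scipy.spatial.transform import Rotation as Ro
from plant import telemetry, read_camera, calibration
def rays(n,px):
    c=calibration(n);K=c["intrinsics"];px=np.atleast_2d(px).astype(float)
    s=(px-[K[0,2],K[1,2]])/[K[0,0],K[1,1]]; u=s.copy()
    for _ in range(30): u=s/(1+c["k1"]*(u**2).sum(1,keepdims=True))
    R=Ro.from_euler('xyz',c["orientation"]).as_matrix()
    v=np.c_[u[:,0],-u[:,1],-np.ones(len(u))]@R.T
    return c["position"],v
def plane(n,px,z):
    o,v=rays(n,px); return o+v*((z-o[2])/v[:,2])[:,None]
def tri(pa,pb):
    o1,v1=rays(*pa);o2,v2=rays(*pb);v1=v1[0];v2=v2[0]
    t=np.linalg.lstsq(np.c_[v1,-v2],o2-o1,rcond=None)[0]
    a=o1+t[0]*v1;b=o2+t[1]*v2
    return (a+b)/2,np.linalg.norm(a-b)
def red(p,box):
    x0,y0,x1,y1=box; h=cv2.cvtColor(p,cv2.COLOR_RGB2HSV)
    m=(((h[...,0]<8)|(h[...,0]>172))&(h[...,1]>150)&(h[...,2]>70)).astype(np.uint8)
    q=np.zeros_like(m);q[y0:y1,x0:x1]=m[y0:y1,x0:x1]
    n,l,s,c=cv2.connectedComponentsWithStats(q); i=1+np.argmax(s[1:,4]); return c[i],s[i]
E
python3 - <<'E'
from h import *
for n,b in (("scene",(300,150,420,260)),("top",(300,160,390,270))):
    z=np.load(n+"0.npz");p=z["p"]
    c,s=red(p,b);print(n,c,s,z["d"][int(c[1]),int(c[0])])
    globals()[n]=c
    x0,y0,x1,y1=b
    cv2.imwrite(f"pics/z{n}0.png",cv2.resize(p[y0:y1,x0:x1,::-1],None,fx=5,fy=5,interpolation=cv2.INTER_CUBIC))
print(tri(("scene",scene),("top",top)), plane("top",top,260),plane("scene",scene,251))
print(plane("top",[(343,209)],218))
E
```

```text
scene [346.7173913 195.5      ] [344 191   6  12  46] 1325.1848
top [346. 227.] [343 224   7   7  37] 1503.7451
(array([548.57594227, -11.16495558, 257.97196757]), np.float64(0.08967361615795637)) [[548.32572131 -11.09300289 260.        ]] [[557.62816261 -20.90334504 251.        ]]
[[603.39521771  -4.92125591 218.        ]]
```

View pics/zscene0.png

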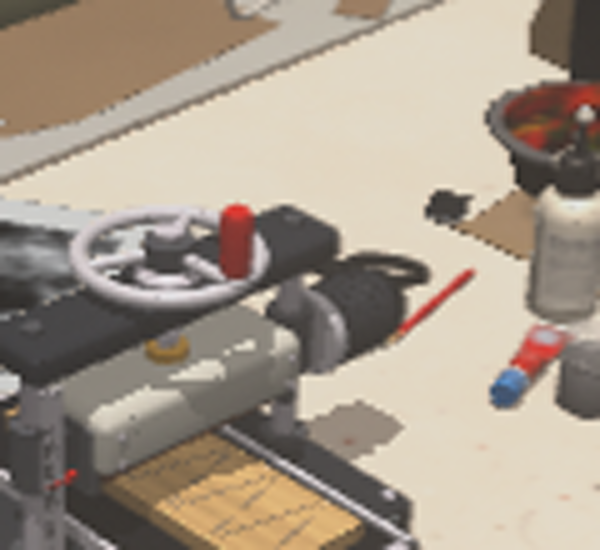

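View pics/ztop0.png

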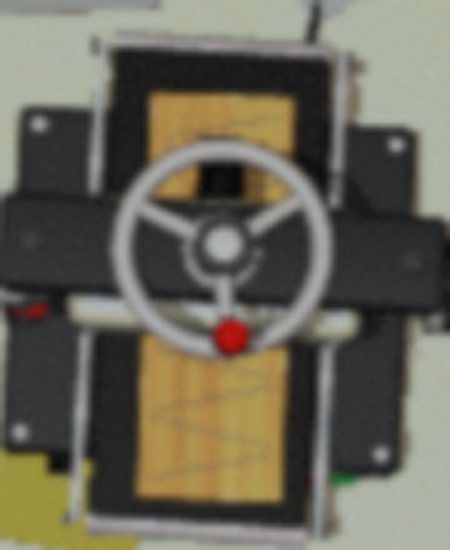

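Run:
```python
from h import *
p=np.load("top0.npz")["p"]; d=np.load("top0.npz")["d"]
h=cv2.cvtColor(p,cv2.COLOR_RGB2HSV)
# rim by depth: z 205..230
yy,xx=np.mgrid[185:236,315:376]; px=np.c_[xx.ravel(),yy.ravel()]
o,v=rays("top",px); W=o+v*d[yy,xx].ravel()[:,None]  # v scaled so cam z=-1
m=(W[:,2]>211)&(W[:,2]<231); Q=W[m]; print(len(Q),np.median(Q[:,2]))
g=Q[np.hypot(Q[:,0]-602,Q[:,1]+5)>45]
A=np.c_[2*g[:,:2],np.ones(len(g))]; s=np.linalg.lstsq(A,(g[:,:2]**2).sum(1),rcond=None)[0]
print("centre by depth",s[:2],np.sqrt(s[2]+s[0]**2+s[1]**2))
k=W[W[:,2]>262]; print("knob top",len(k),k.mean(0) if len(k) else 0)
b=np.array([[344.1,209.3]]); print(plane("top",b,218)); print(tri(("top",b),("scene",[[333.9,201.4]])))
# stuff heights: hood, board
for q in [(334,250),(350,250),(345,232),(330,221),(365,225)]:
    o,v=rays("top",[q]); print(q,o+v[0]*d[q[1],q[0]])
```

```text
714 222.3494652216384
centre by depth [601.8721147   -7.44720308] 56.3279683846015
knob top 50 [525.82683074   0.72342717 478.03269747]
[[602.55443107  -7.99590391 218.        ]]
(array([601.42319774,  -8.95092033, 218.33167857]), np.float64(2.904230733975535))
(334, 250) [498.71783183  15.87357097  60.59780388]
(350, 250) [498.499392   -32.88507599  65.03237395]
(345, 232) [553.45780113 -17.60982318  67.75900102]
(330, 221) [569.55143635  31.44662833 218.23839797]
(365, 225) [566.1322807  -72.05255881 148.74721323]
```

>>> move_arm:
  increments:
    - {"twist": [0,0,0],"dp": [0,0,-0.03],"fingers": 0}
    - {"twist": [0,0,0],"dp": [0,0,-0.06],"fingers": 0}
    - {"twist": [0,0,0],"dp": [0,0,-0.09],"fingers": 0}
    - {"twist": [0,0,5],"dp": [0,0,-0.11],"fingers": 0}
    - {"twist": [0,0,11],"dp": [0,0,-0.11],"fingers": 0}
    - {"twist": [0,0,17],"dp": [0,0,-0.11],"fingers": 0}
    - {"twist": [0,0,23.7],"dp": [0,0,-0.11],"fingers": 0}
    - {"twist": [0,0,23.7],"dp": [0,0,-0.11],"fingers": 0}

```text
time_s: 0.77
tool_pos: [291.6, -663.5, 340.9]
tool_rot: [-3.141, 0.0, -0.005]
contact_force: [-0.1, 0.1, 0.7]
gripper_width: 85.5
```

>>> move_arm:
  increments:
    - {"twist": [0,0,0],"dp": [0.0125,-0.031,0],"fingers": 0}
    - {"twist": [0,0,0],"dp": [0.025,-0.062,0],"fingers": 0}
    - {"twist": [0,0,0],"dp": [0.0375,-0.094,0],"fingers": 0}
    - {"twist": [0,0,0],"dp": [0.05,-0.125,0],"fingers": 0}
    - {"twist": [0,0,0],"dp": [0.0625,-0.156,0],"fingers": 0}
    - {"twist": [0,0,0],"dp": [0.075,-0.187,0],"fingers": 0}
    - {"twist": [0,0,0],"dp": [0.0875,-0.219,0],"fingers": 0}
    - {"twist": [0,0,0],"dp": [0.1,-0.25,0],"fingers": 0}

```text
time_s: 1.43
tool_pos: [391.7, -412.0, 341.1]
tool_rot: [-3.141, 0.0, 0.005]
contact_force: [0.8, 0.4, -0.5]
gripper_width: 85.5
```

>>> move_arm:
  increments:
    - {"twist": [0,0,0],"dp": [0.0125,-0.031,0],"fingers": 0}
    - {"twist": [0,0,0],"dp": [0.025,-0.062,0],"fingers": 0}
    - {"twist": [0,0,0],"dp": [0.0375,-0.094,0],"fingers": 0}
    - {"twist": [0,0,0],"dp": [0.05,-0.125,0],"fingers": 0}
    - {"twist": [0,0,0],"dp": [0.0625,-0.156,0],"fingers": 0}
    - {"twist": [0,0,0],"dp": [0.075,-0.187,0],"fingers": 0}
    - {"twist": [0,0,0],"dp": [0.0875,-0.219,0],"fingers": 0}
    - {"twist": [0,0,0],"dp": [0.1,-0.25,0],"fingers": 0}

```text
time_s: 2.1
tool_pos: [491.6, -162.0, 341.2]
tool_rot: [3.141, 0.0, 0.005]
contact_force: [0.9, -0.5, -0.5]
gripper_width: 85.5
```

>>> move_arm:
  increments:
    - {"twist": [0,0,0],"dp": [0.01,-0.025,0],"fingers": 0}
    - {"twist": [0,0,0],"dp": [0.02,-0.05,0],"fingers": 0}
    - {"twist": [0,0,0],"dp": [0.03,-0.08,0],"fingers": 0}
    - {"twist": [0,0,0],"dp": [0.04,-0.11,0],"fingers": 0}
    - {"twist": [0,0,0],"dp": [0.05,-0.135,0],"fingers": 0}
    - {"twist": [0,0,0],"dp": [0.057,-0.1525,0],"fingers": 0}
    - {"twist": [0,0,0],"dp": [0.057,-0.1525,0],"fingers": 0}
    - {"twist": [0,0,0],"dp": [0.057,-0.1525,0],"fingers": 0}

```text
time_s: 2.77
tool_pos: [548.4, -10.3, 340.9]
tool_rot: [3.141, 0.001, 0.006]
contact_force: [-0.6, -0.9, 0.4]
gripper_width: 85.2
```

Run:
```python
from h import *
s=telemetry.observe();print(s['tool_pos'],s['tool_rot'],s['joint_pos'].round(2))
p,d=read_camera("scene"); cv2.imwrite("pics/s1.png",cv2.resize(p[130:260,280:430,::-1],None,fx=5,fy=5))
```

```text
[548.38727073 -10.34327553 340.86078988] [3.14144553e+00 8.13594453e-04 5.61655207e-03] [ 0.02  0.28 -0.14  1.86  0.05  1.   -1.7 ]
```

View pics/s1.png

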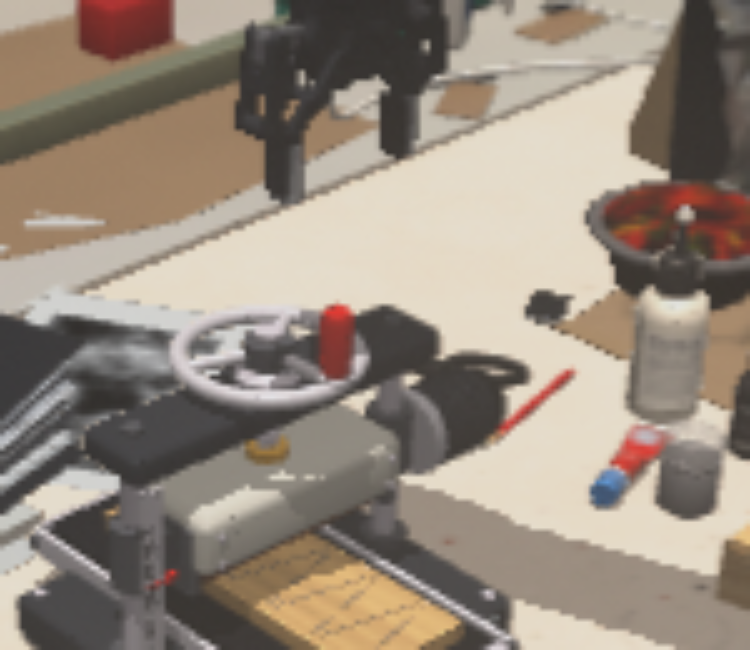

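The zoomed scene view has the open fingers, at crop x≈285 and 400, straddling the knob at crop x≈337, about 100 mm above it. I'll descend and grip.

>>> move_arm:
  increments:
    - {"twist": [0,0,0],"dp": [0,0.001,0.02],"fingers": 0}
    - {"twist": [0,0,0],"dp": [0,0.001,0.04],"fingers": 0}
    - {"twist": [0,0,0],"dp": [0,0.001,0.06],"fingers": 0}
    - {"twist": [0,0,0],"dp": [0,0.001,0.08],"fingers": 0}
    - {"twist": [0,0,0],"dp": [0,0.001,0.095],"fingers": 0}
    - {"twist": [0,0,0],"dp": [0,0.001,0.103],"fingers": 0}
    - {"twist": [0,0,0],"dp": [0,0.001,0.103],"fingers": 0.3}
    - {"twist": [0,0,0],"dp": [0,0.001,0.103],"fingers": 0.5}
  force: 30

```text
time_s: 3.48
tool_pos: [548.3, -13.1, 238.5]
tool_rot: [3.141, 0.0, -0.0]
contact_force: [-1.0, 0.2, 0.4]
gripper_width: 64.0
```

>>> move_arm:
  increments:
    - {"twist": [0,0,0],"dp": [0,0,0],"fingers": 1}
    - {"twist": [0,0,0],"dp": [0,0,0],"fingers": 1}
    - {"twist": [0,0,0],"dp": [0,0,0],"fingers": 1}
    - {"twist": [0,0,0],"dp": [0,0,0],"fingers": 1}
    - {"twist": [0,0,0],"dp": [0,0,0],"fingers": 1}
    - {"twist": [0,0,0],"dp": [0,0,0],"fingers": 1}
    - {"twist": [0,0,0],"dp": [0,0,0],"fingers": 1}
    - {"twist": [0,0,0],"dp": [0,0,0],"fingers": 1}
  force: 30

```text
time_s: 4.15
tool_pos: [548.8, -12.2, 239.2]
tool_rot: [3.142, -0.001, 0.0]
contact_force: [-1.6, -0.4, 6.5]
gripper_width: 19.8
```

Run:
```python
from h import *
s=telemetry.observe();print(s['tool_pos'],s['tool_rot'],s['contact_force'],s['gripper_width'])
p,d=read_camera("scene"); cv2.imwrite("pics/s2.png",cv2.resize(p[130:260,280:430,::-1],None,fx=5,fy=5))
```

```text
[548.77419151 -12.22198393 239.15670376] [ 3.14151903e+00 -1.33933943e-03  3.36468352e-04] [-1.60375714 -0.41440182  6.47083116] 19.774813028019437
```

View pics/s2.png

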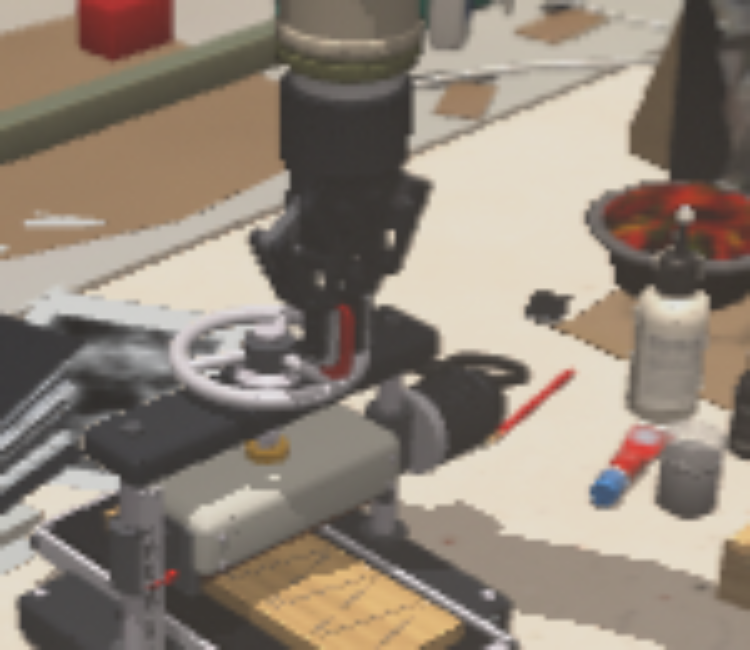

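Grip confirmed: the red knob sits between the fingers and the opening is 19.8 mm. Next I'll compute circle increments about the centre (602,-8).

```bash
cat > arc.py <<'E'
import sys,numpy as np
a0,a1,n=map(float,sys.argv[1:4]); r=float(sys.argv[4]) if len(sys.argv)>4 else 54
P=lambda a:r*np.c_[np.cos(np.radians(a)),np.sin(np.radians(a))]
d=(P(np.linspace(a0,a1,int(n)+1)[1:])-P([a0]))/1000
print(a0,'->',a1,' '.join(f"[{x:.4f},{-y:.4f}]" for x,y in d))
E
python3 arc.py 184.5 150 8; for a in 150 90 30 330 270 210; do python3 arc.py $a $((a-60)) 8;done
```

```text
184.5 -> 150.0 [-0.0002,-0.0041] [-0.0000,-0.0081] [0.0004,-0.0122] [0.0012,-0.0162] [0.0022,-0.0201] [0.0035,-0.0239] [0.0052,-0.0276] [0.0071,-0.0312]
150.0 -> 90.0 [0.0039,-0.0059] [0.0086,-0.0112] [0.0139,-0.0158] [0.0198,-0.0198] [0.0261,-0.0229] [0.0328,-0.0252] [0.0397,-0.0265] [0.0468,-0.0270]
90.0 -> 30.0 [0.0070,0.0005] [0.0140,0.0018] [0.0207,0.0041] [0.0270,0.0072] [0.0329,0.0112] [0.0382,0.0158] [0.0428,0.0211] [0.0468,0.0270]
30.0 -> -30.0 [0.0031,0.0063] [0.0054,0.0130] [0.0068,0.0200] [0.0072,0.0270] [0.0068,0.0340] [0.0054,0.0410] [0.0031,0.0477] [0.0000,0.0540]
330.0 -> 270.0 [-0.0039,0.0059] [-0.0086,0.0112] [-0.0139,0.0158] [-0.0198,0.0198] [-0.0261,0.0229] [-0.0328,0.0252] [-0.0397,0.0265] [-0.0468,0.0270]
270.0 -> 210.0 [-0.0070,-0.0005] [-0.0140,-0.0018] [-0.0207,-0.0041] [-0.0270,-0.0072] [-0.0329,-0.0112] [-0.0382,-0.0158] [-0.0428,-0.0211] [-0.0468,-0.0270]
210.0 -> 150.0 [-0.0031,-0.0063] [-0.0054,-0.0130] [-0.0068,-0.0200] [-0.0072,-0.0270] [-0.0068,-0.0340] [-0.0054,-0.0410] [-0.0031,-0.0477] [-0.0000,-0.0540]
```

>>> move_arm:
  increments:
    - {"twist": [0,0,0],"dp": [-0.0002,-0.004,0],"fingers": 1}
    - {"twist": [0,0,0],"dp": [0,-0.008,0],"fingers": 1}
    - {"twist": [0,0,0],"dp": [0.0004,-0.0122,0],"fingers": 1}
    - {"twist": [0,0,0],"dp": [0.0012,-0.0162,0],"fingers": 1}
    - {"twist": [0,0,0],"dp": [0.0022,-0.0201,0],"fingers": 1}
    - {"twist": [0,0,0],"dp": [0.0035,-0.0239,0],"fingers": 1}
    - {"twist": [0,0,0],"dp": [0.0052,-0.0276,0],"fingers": 1}
    - {"twist": [0,0,0],"dp": [0.0071,-0.0312,0],"fingers": 1}

```text
time_s: 4.87
tool_pos: [556.2, 18.7, 239.2]
tool_rot: [3.141, -0.002, -0.0]
contact_force: [0.4, -2.1, 4.4]
gripper_width: 19.4
```

>>> move_arm:
  increments:
    - {"twist": [0,0,0],"dp": [0.0039,-0.0059,0],"fingers": 1}
    - {"twist": [0,0,0],"dp": [0.0086,-0.0112,0],"fingers": 1}
    - {"twist": [0,0,0],"dp": [0.0139,-0.0158,0],"fingers": 1}
    - {"twist": [0,0,0],"dp": [0.0198,-0.0198,0],"fingers": 1}
    - {"twist": [0,0,0],"dp": [0.0261,-0.0229,0],"fingers": 1}
    - {"twist": [0,0,0],"dp": [0.0328,-0.0252,0],"fingers": 1}
    - {"twist": [0,0,0],"dp": [0.0397,-0.0265,0],"fingers": 1}
    - {"twist": [0,0,0],"dp": [0.0468,-0.027,0],"fingers": 1}

```text
time_s: 5.53
tool_pos: [603.0, 45.2, 239.2]
tool_rot: [3.141, -0.001, -0.0]
contact_force: [-1.4, -4.8, 8.7]
gripper_width: 19.8
```

>>> move_arm:
  increments:
    - {"twist": [0,0,0],"dp": [0.007,0.0005,0],"fingers": 1}
    - {"twist": [0,0,0],"dp": [0.014,0.0018,0],"fingers": 1}
    - {"twist": [0,0,0],"dp": [0.0207,0.0041,0],"fingers": 1}
    - {"twist": [0,0,0],"dp": [0.027,0.0072,0],"fingers": 1}
    - {"twist": [0,0,0],"dp": [0.0329,0.0112,0],"fingers": 1}
    - {"twist": [0,0,0],"dp": [0.0382,0.0158,0],"fingers": 1}
    - {"twist": [0,0,0],"dp": [0.0428,0.0211,0],"fingers": 1}
    - {"twist": [0,0,0],"dp": [0.0468,0.027,0],"fingers": 1}

```text
time_s: 6.2
tool_pos: [649.1, 18.9, 239.2]
tool_rot: [3.141, 0.0, 0.0]
contact_force: [-3.9, -0.1, 8.8]
gripper_width: 19.5
```

Run:
```python
from h import *
s=telemetry.observe();print(s['tool_pos'],s['tool_rot'],s['contact_force'],s['gripper_width'],s['joint_pos'].round(2))
p,d=read_camera("scene"); cv2.imwrite("pics/s3.png",cv2.resize(p[130:260,280:430,::-1],None,fx=5,fy=5))
```

```text
[649.12165567  18.85911797 239.18607219] [3.14149306e+00 1.37484152e-04 4.02647522e-04] [-3.89987238 -0.14560658  8.84325371] 19.491885196858686 [-0.03  0.5  -0.13  1.77  0.08  0.88 -1.76]
```

View pics/s3.png

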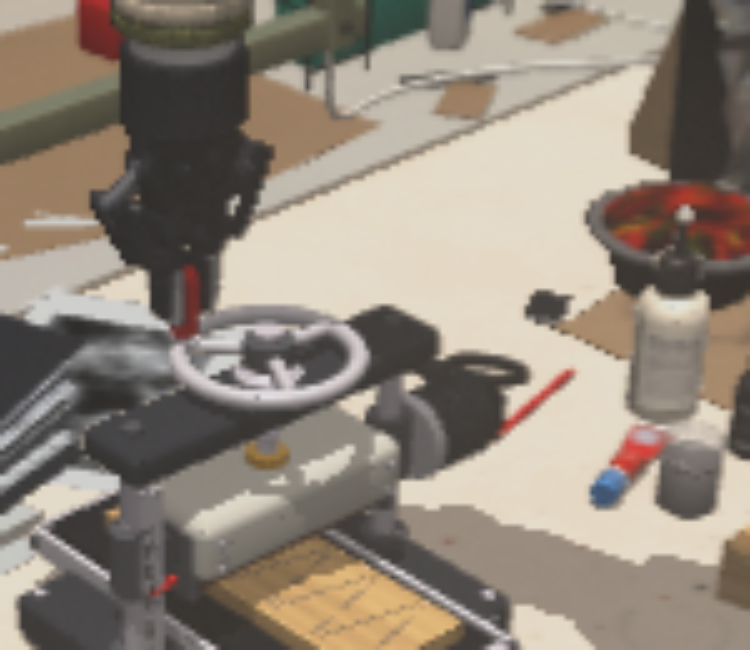

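The zoomed scene view shows the gripper carrying the red knob at crop (187,300) to the far side, and the wheel turning with it. There are at least 278° left before any stop, so I'll continue with coarse steps.

>>> move_arm:
  increments:
    - {"twist": [0,0,0],"dp": [0.0031,0.0063,0],"fingers": 1}
    - {"twist": [0,0,0],"dp": [0.0054,0.013,0],"fingers": 1}
    - {"twist": [0,0,0],"dp": [0.0068,0.02,0],"fingers": 1}
    - {"twist": [0,0,0],"dp": [0.0072,0.027,0],"fingers": 1}
    - {"twist": [0,0,0],"dp": [0.0068,0.034,0],"fingers": 1}
    - {"twist": [0,0,0],"dp": [0.0054,0.041,0],"fingers": 1}
    - {"twist": [0,0,0],"dp": [0.0031,0.0477,0],"fingers": 1}
    - {"twist": [0,0,0],"dp": [0,0.054,0],"fingers": 1}

```text
time_s: 6.92
tool_pos: [650.2, -34.6, 239.3]
tool_rot: [-3.141, -0.003, 0.001]
contact_force: [1.3, 0.9, 5.5]
gripper_width: 19.3
```

>>> move_arm:
  increments:
    - {"twist": [0,0,0],"dp": [-0.0039,0.0059,0],"fingers": 1}
    - {"twist": [0,0,0],"dp": [-0.0086,0.0112,0],"fingers": 1}
    - {"twist": [0,0,0],"dp": [-0.0139,0.0158,0],"fingers": 1}
    - {"twist": [0,0,0],"dp": [-0.0198,0.0198,0],"fingers": 1}
    - {"twist": [0,0,0],"dp": [-0.0261,0.0229,0],"fingers": 1}
    - {"twist": [0,0,0],"dp": [-0.0328,0.0252,0],"fingers": 1}
    - {"twist": [0,0,0],"dp": [-0.0397,0.0265,0],"fingers": 1}
    - {"twist": [0,0,0],"dp": [-0.0468,0.027,0],"fingers": 1}

```text
time_s: 7.58
tool_pos: [603.1, -62.9, 239.2]
tool_rot: [3.141, -0.003, -0.0]
contact_force: [1.9, -0.9, 6.5]
gripper_width: 19.3
```

>>> move_arm:
  increments:
    - {"twist": [0,0,0],"dp": [-0.007,-0.0005,0],"fingers": 1}
    - {"twist": [0,0,0],"dp": [-0.014,-0.0018,0],"fingers": 1}
    - {"twist": [0,0,0],"dp": [-0.0207,-0.0041,0],"fingers": 1}
    - {"twist": [0,0,0],"dp": [-0.027,-0.0072,0],"fingers": 1}
    - {"twist": [0,0,0],"dp": [-0.0329,-0.0112,0],"fingers": 1}
    - {"twist": [0,0,0],"dp": [-0.0382,-0.0158,0],"fingers": 1}
    - {"twist": [0,0,0],"dp": [-0.0428,-0.0211,0],"fingers": 1}
    - {"twist": [0,0,0],"dp": [-0.0468,-0.027,0],"fingers": 1}

```text
time_s: 8.25
tool_pos: [555.7, -35.7, 239.1]
tool_rot: [3.141, -0.002, -0.001]
contact_force: [1.1, -1.4, 7.2]
gripper_width: 19.7
```

>>> move_arm:
  increments:
    - {"twist": [0,0,0],"dp": [-0.0031,-0.0063,0],"fingers": 1}
    - {"twist": [0,0,0],"dp": [-0.0054,-0.013,0],"fingers": 1}
    - {"twist": [0,0,0],"dp": [-0.0068,-0.02,0],"fingers": 1}
    - {"twist": [0,0,0],"dp": [-0.0072,-0.027,0],"fingers": 1}
    - {"twist": [0,0,0],"dp": [-0.0068,-0.034,0],"fingers": 1}
    - {"twist": [0,0,0],"dp": [-0.0054,-0.041,0],"fingers": 1}
    - {"twist": [0,0,0],"dp": [-0.0031,-0.0477,0],"fingers": 1}
    - {"twist": [0,0,0],"dp": [0,-0.054,0],"fingers": 1}

```text
time_s: 8.92
tool_pos: [556.2, 18.8, 239.1]
tool_rot: [3.141, -0.002, -0.0]
contact_force: [1.3, -2.5, 6.1]
gripper_width: 19.4
```

```bash
python3 - <<'E'
from h import *
s=telemetry.observe();print(s['tool_pos'],s['tool_rot'],s['contact_force'],s['gripper_width'],s['joint_pos'].round(2))
p,d=read_camera("scene"); cv2.imwrite("pics/s4.png",cv2.resize(p[130:260,280:430,::-1],None,fx=5,fy=5))
E
for a in 150 120 90 60 30 0 -30 -60 -90 -120 -150 -180;do python3 arc.py $a $((a-30)) 8;done
```

```text
[556.17747021  18.78875519 239.14034093] [ 3.14104399e+00 -1.88287779e-03 -2.02524006e-05] [ 1.29880697 -2.45214888  6.06219897] 19.415070837865553 [-0.03  0.39 -0.14  1.98  0.08  0.78 -1.79]
150.0 -> 120.0 [0.0019,-0.0030] [0.0039,-0.0059] [0.0062,-0.0086] [0.0086,-0.0112] [0.0112,-0.0136] [0.0139,-0.0158] [0.0168,-0.0179] [0.0198,-0.0198]
120.0 -> 90.0 [0.0031,-0.0017] [0.0063,-0.0031] [0.0096,-0.0044] [0.0130,-0.0054] [0.0165,-0.0062] [0.0200,-0.0068] [0.0235,-0.0071] [0.0270,-0.0072]
90.0 -> 60.0 [0.0035,0.0001] [0.0070,0.0005] [0.0105,0.0010] [0.0140,0.0018] [0.0174,0.0029] [0.0207,0.0041] [0.0239,0.0056] [0.0270,0.0072]
60.0 -> 30.0 [0.0030,0.0019] [0.0059,0.0039] [0.0086,0.0062] [0.0112,0.0086] [0.0136,0.0112] [0.0158,0.0139] [0.0179,0.0168] [0.0198,0.0198]
30.0 -> 0.0 [0.0017,0.0031] [0.0031,0.0063] [0.0044,0.0096] [0.0054,0.0130] [0.0062,0.0165] [0.0068,0.0200] [0.0071,0.0235] [0.0072,0.0270]
0.0 -> -30.0 [-0.0001,0.0035] [-0.0005,0.0070] [-0.0010,0.0105] [-0.0018,0.0140] [-0.0029,0.0174] [-0.0041,0.0207] [-0.0056,0.0239] [-0.0072,0.0270]
-30.0 -> -60.0 [-0.0019,0.0030] [-0.
[... 200 characters left out ...]
0.0165,0.0062] [-0.0200,0.0068] [-0.0235,0.0071] [-0.0270,0.0072]
-90.0 -> -120.0 [-0.0035,-0.0001] [-0.0070,-0.0005] [-0.0105,-0.0010] [-0.0140,-0.0018] [-0.0174,-0.0029] [-0.0207,-0.0041] [-0.0239,-0.0056] [-0.0270,-0.0072]
-120.0 -> -150.0 [-0.0030,-0.0019] [-0.0059,-0.0039] [-0.0086,-0.0062] [-0.0112,-0.0086] [-0.0136,-0.0112] [-0.0158,-0.0139] [-0.0179,-0.0168] [-0.0198,-0.0198]
-150.0 -> -180.0 [-0.0017,-0.0031] [-0.0031,-0.0063] [-0.0044,-0.0096] [-0.0054,-0.0130] [-0.0062,-0.0165] [-0.0068,-0.0200] [-0.0071,-0.0235] [-0.0072,-0.0270]
-180.0 -> -210.0 [0.0001,-0.0035] [0.0005,-0.0070] [0.0010,-0.0105] [0.0018,-0.0140] [0.0029,-0.0174] [0.0041,-0.0207] [0.0056,-0.0239] [0.0072,-0.0270]
```

View pics/s4.png

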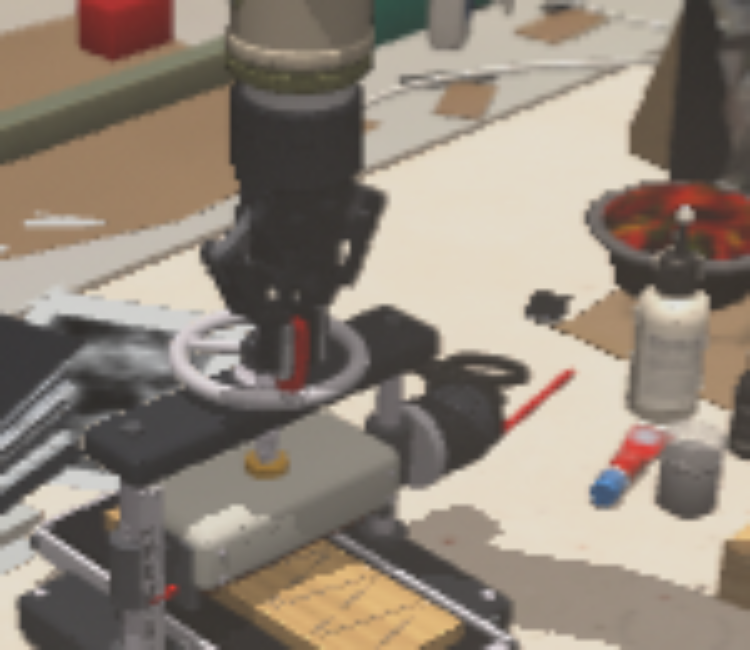

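The hood has clearly come down, with its top seam moving from about y 450 to y 465 in the crop. Total turn is 394.5° with no stop yet. I'm switching to a light grip and finer steps.

>>> move_arm:
  increments:
    - {"twist": [0,0,0],"dp": [0.0019,-0.003,0],"fingers": 1}
    - {"twist": [0,0,0],"dp": [0.0039,-0.0059,0],"fingers": 1}
    - {"twist": [0,0,0],"dp": [0.0062,-0.0086,0],"fingers": 1}
    - {"twist": [0,0,0],"dp": [0.0086,-0.0112,0],"fingers": 1}
    - {"twist": [0,0,0],"dp": [0.0112,-0.0136,0],"fingers": 1}
    - {"twist": [0,0,0],"dp": [0.0139,-0.0158,0],"fingers": 1}
    - {"twist": [0,0,0],"dp": [0.0168,-0.0179,0],"fingers": 1}
    - {"twist": [0,0,0],"dp": [0.0198,-0.0198,0],"fingers": 1}
  force: 20

```text
time_s: 9.63
tool_pos: [576.0, 38.1, 239.2]
tool_rot: [3.141, -0.002, -0.0]
contact_force: [-0.6, -3.9, 7.8]
gripper_width: 19.7
```

```bash
for a in 120 105 90 75 60 45 30 15 0 -15 -30 -45 -60 -75 -90 -105 -120 -135 -150 -165 -180 -195 -210 -225;do python3 arc.py $a $((a-15)) 4;done
```

```text
120.0 -> 105.0 [0.0031,-0.0017] [0.0063,-0.0031] [0.0096,-0.0044] [0.0130,-0.0054]
105.0 -> 90.0 [0.0034,-0.0008] [0.0069,-0.0014] [0.0104,-0.0017] [0.0140,-0.0018]
90.0 -> 75.0 [0.0035,0.0001] [0.0070,0.0005] [0.0105,0.0010] [0.0140,0.0018]
75.0 -> 60.0 [0.0034,0.0010] [0.0067,0.0023] [0.0099,0.0037] [0.0130,0.0054]
60.0 -> 45.0 [0.0030,0.0019] [0.0059,0.0039] [0.0086,0.0062] [0.0112,0.0086]
45.0 -> 30.0 [0.0024,0.0026] [0.0047,0.0053] [0.0067,0.0082] [0.0086,0.0112]
30.0 -> 15.0 [0.0017,0.0031] [0.0031,0.0063] [0.0044,0.0096] [0.0054,0.0130]
15.0 -> 0.0 [0.0008,0.0034] [0.0014,0.0069] [0.0017,0.0104] [0.0018,0.0140]
0.0 -> -15.0 [-0.0001,0.0035] [-0.0005,0.0070] [-0.0010,0.0105] [-0.0018,0.0140]
-15.0 -> -30.0 [-0.0010,0.0034] [-0.0023,0.0067] [-0.0037,0.0099] [-0.0054,0.0130]
-30.0 -> -45.0 [-0.0019,0.0030] [-0.0039,0.0059] [-0.0062,0.0086] [-0.0086,0.0112]
-45.0 -> -60.0 [-0.0026,0.0024] [-0.0053,0.0047] [-0.0082,0.0067] [-0.0112,0.0086]
-60.0 -> -75.0 [-0.0031,0.0017] [-0.0063,0.0031] [-0.0096,0.0044] [-0.0130,0.0054]
-75.0 -> -90.0 [-0.0034,0.0008] [-0.0069,0.0014] [-0.0104,0.0
[... 194 characters left out ...]
054]
-120.0 -> -135.0 [-0.0030,-0.0019] [-0.0059,-0.0039] [-0.0086,-0.0062] [-0.0112,-0.0086]
-135.0 -> -150.0 [-0.0024,-0.0026] [-0.0047,-0.0053] [-0.0067,-0.0082] [-0.0086,-0.0112]
-150.0 -> -165.0 [-0.0017,-0.0031] [-0.0031,-0.0063] [-0.0044,-0.0096] [-0.0054,-0.0130]
-165.0 -> -180.0 [-0.0008,-0.0034] [-0.0014,-0.0069] [-0.0017,-0.0104] [-0.0018,-0.0140]
-180.0 -> -195.0 [0.0001,-0.0035] [0.0005,-0.0070] [0.0010,-0.0105] [0.0018,-0.0140]
-195.0 -> -210.0 [0.0010,-0.0034] [0.0023,-0.0067] [0.0037,-0.0099] [0.0054,-0.0130]
-210.0 -> -225.0 [0.0019,-0.0030] [0.0039,-0.0059] [0.0062,-0.0086] [0.0086,-0.0112]
-225.0 -> -240.0 [0.0026,-0.0024] [0.0053,-0.0047] [0.0082,-0.0067] [0.0112,-0.0086]
```

>>> move_arm:
  increments:
    - {"twist": [0,0,0],"dp": [0.0015,-0.0009,0],"fingers": 1}
    - {"twist": [0,0,0],"dp": [0.0031,-0.0017,0],"fingers": 1}
    - {"twist": [0,0,0],"dp": [0.0063,-0.0031,0],"fingers": 1}
    - {"twist": [0,0,0],"dp": [0.0063,-0.0031,0],"fingers": 1}
    - {"twist": [0,0,0],"dp": [0.0096,-0.0044,0],"fingers": 1}
    - {"twist": [0,0,0],"dp": [0.0096,-0.0044,0],"fingers": 1}
    - {"twist": [0,0,0],"dp": [0.013,-0.0054,0],"fingers": 1}
    - {"twist": [0,0,0],"dp": [0.013,-0.0054,0],"fingers": 1}

```text
time_s: 10.3
tool_pos: [589.3, 43.5, 239.2]
tool_rot: [3.141, -0.002, -0.0]
contact_force: [0.5, -2.9, 8.1]
gripper_width: 19.2
```

>>> move_arm:
  increments:
    - {"twist": [0,0,0],"dp": [0.0017,-0.0004,0],"fingers": 1}
    - {"twist": [0,0,0],"dp": [0.0034,-0.0008,0],"fingers": 1}
    - {"twist": [0,0,0],"dp": [0.0052,-0.0011,0],"fingers": 1}
    - {"twist": [0,0,0],"dp": [0.0069,-0.0014,0],"fingers": 1}
    - {"twist": [0,0,0],"dp": [0.0087,-0.0016,0],"fingers": 1}
    - {"twist": [0,0,0],"dp": [0.0104,-0.0017,0],"fingers": 1}
    - {"twist": [0,0,0],"dp": [0.014,-0.0018,0],"fingers": 1}
    - {"twist": [0,0,0],"dp": [0.014,-0.0018,0],"fingers": 1}

```text
time_s: 10.97
tool_pos: [603.2, 45.2, 239.2]
tool_rot: [3.141, -0.002, -0.0]
contact_force: [-0.2, -3.4, 8.2]
gripper_width: 19.3
```

>>> move_arm:
  increments:
    - {"twist": [0,0,0],"dp": [0.0017,0,0],"fingers": 1}
    - {"twist": [0,0,0],"dp": [0.0035,0.0001,0],"fingers": 1}
    - {"twist": [0,0,0],"dp": [0.0053,0.0003,0],"fingers": 1}
    - {"twist": [0,0,0],"dp": [0.007,0.0005,0],"fingers": 1}
    - {"twist": [0,0,0],"dp": [0.0088,0.0007,0],"fingers": 1}
    - {"twist": [0,0,0],"dp": [0.0105,0.001,0],"fingers": 1}
    - {"twist": [0,0,0],"dp": [0.014,0.0018,0],"fingers": 1}
    - {"twist": [0,0,0],"dp": [0.014,0.0018,0],"fingers": 1}

```text
time_s: 11.63
tool_pos: [617.0, 43.2, 239.2]
tool_rot: [3.141, -0.001, -0.0]
contact_force: [-1.0, -3.0, 7.5]
gripper_width: 19.4
```

>>> move_arm:
  increments:
    - {"twist": [0,0,0],"dp": [0.0017,0.0005,0],"fingers": 1}
    - {"twist": [0,0,0],"dp": [0.0034,0.001,0],"fingers": 1}
    - {"twist": [0,0,0],"dp": [0.005,0.0016,0],"fingers": 1}
    - {"twist": [0,0,0],"dp": [0.0067,0.0023,0],"fingers": 1}
    - {"twist": [0,0,0],"dp": [0.0083,0.003,0],"fingers": 1}
    - {"twist": [0,0,0],"dp": [0.0099,0.0037,0],"fingers": 1}
    - {"twist": [0,0,0],"dp": [0.013,0.0054,0],"fingers": 1}
    - {"twist": [0,0,0],"dp": [0.013,0.0054,0],"fingers": 1}

```text
time_s: 12.3
tool_pos: [629.8, 37.9, 239.2]
tool_rot: [3.141, -0.001, -0.0]
contact_force: [-0.9, -2.4, 8.9]
gripper_width: 19.3
```

>>> move_arm:
  increments:
    - {"twist": [0,0,0],"dp": [0.0015,0.0009,0],"fingers": 1}
    - {"twist": [0,0,0],"dp": [0.003,0.0019,0],"fingers": 1}
    - {"twist": [0,0,0],"dp": [0.0045,0.0029,0],"fingers": 1}
    - {"twist": [0,0,0],"dp": [0.0059,0.0039,0],"fingers": 1}
    - {"twist": [0,0,0],"dp": [0.0073,0.005,0],"fingers": 1}
    - {"twist": [0,0,0],"dp": [0.0086,0.0062,0],"fingers": 1}
    - {"twist": [0,0,0],"dp": [0.0112,0.0086,0],"fingers": 1}
    - {"twist": [0,0,0],"dp": [0.0112,0.0086,0],"fingers": 1}

```text
time_s: 12.97
tool_pos: [640.8, 29.4, 239.2]
tool_rot: [3.141, -0.001, -0.0]
contact_force: [-1.3, -2.4, 9.1]
gripper_width: 19.2
```

>>> move_arm:
  increments:
    - {"twist": [0,0,0],"dp": [0.0012,0.0013,0],"fingers": 1}
    - {"twist": [0,0,0],"dp": [0.0024,0.0026,0],"fingers": 1}
    - {"twist": [0,0,0],"dp": [0.0036,0.0039,0],"fingers": 1}
    - {"twist": [0,0,0],"dp": [0.0047,0.0053,0],"fingers": 1}
    - {"twist": [0,0,0],"dp": [0.0057,0.0067,0],"fingers": 1}
    - {"twist": [0,0,0],"dp": [0.0067,0.0082,0],"fingers": 1}
    - {"twist": [0,0,0],"dp": [0.0086,0.0112,0],"fingers": 1}
    - {"twist": [0,0,0],"dp": [0.0086,0.0112,0],"fingers": 1}

```text
time_s: 13.63
tool_pos: [649.3, 18.4, 239.2]
tool_rot: [3.141, -0.001, -0.0]
contact_force: [-2.3, -1.3, 8.9]
gripper_width: 19.4
```

>>> move_arm:
  increments:
    - {"twist": [0,0,0],"dp": [0.0009,0.0015,0],"fingers": 1}
    - {"twist": [0,0,0],"dp": [0.0017,0.0031,0],"fingers": 1}
    - {"twist": [0,0,0],"dp": [0.0024,0.0047,0],"fingers": 1}
    - {"twist": [0,0,0],"dp": [0.0031,0.0063,0],"fingers": 1}
    - {"twist": [0,0,0],"dp": [0.0038,0.0079,0],"fingers": 1}
    - {"twist": [0,0,0],"dp": [0.0044,0.0096,0],"fingers": 1}
    - {"twist": [0,0,0],"dp": [0.0054,0.013,0],"fingers": 1}
    - {"twist": [0,0,0],"dp": [0.0054,0.013,0],"fingers": 1}
  force: 30

```text
time_s: 14.3
tool_pos: [654.5, 6.4, 239.2]
tool_rot: [-3.141, -0.001, 0.0]
contact_force: [-2.7, 0.9, 8.1]
gripper_width: 19.7
```

>>> move_arm:
  increments:
    - {"twist": [0,0,0],"dp": [0.0004,0.0017,0],"fingers": 1}
    - {"twist": [0,0,0],"dp": [0.0008,0.0034,0],"fingers": 1}
    - {"twist": [0,0,0],"dp": [0.0011,0.0052,0],"fingers": 1}
    - {"twist": [0,0,0],"dp": [0.0014,0.0069,0],"fingers": 1}
    - {"twist": [0,0,0],"dp": [0.0016,0.0087,0],"fingers": 1}
    - {"twist": [0,0,0],"dp": [0.0017,0.0104,0],"fingers": 1}
    - {"twist": [0,0,0],"dp": [0.0018,0.014,0],"fingers": 1}
    - {"twist": [0,0,0],"dp": [0.0018,0.014,0],"fingers": 1}

```text
time_s: 14.97
tool_pos: [656.5, -3.8, 239.2]
tool_rot: [-3.137, -0.001, 0.003]
contact_force: [-2.5, 9.0, 7.9]
gripper_width: 19.3
```

The force in y rose to 9 N and the tool lags about 4 mm, so this may be the stop. I'll confirm with a small extra push.

>>> move_arm:
  increments:
    - {"twist": [0,0,0],"dp": [0,0.001,0],"fingers": 1}
    - {"twist": [0,0,0],"dp": [0,0.002,0],"fingers": 1}
    - {"twist": [0,0,0],"dp": [0,0.003,0],"fingers": 1}
    - {"twist": [0,0,0],"dp": [0,0.004,0],"fingers": 1}
    - {"twist": [0,0,0],"dp": [0,0.005,0],"fingers": 1}
    - {"twist": [0,0,0],"dp": [0,0.006,0],"fingers": 1}
    - {"twist": [0,0,0],"dp": [0,0.006,0],"fingers": 1}
    - {"twist": [0,0,0],"dp": [0,0.006,0],"fingers": 1}

```text
time_s: 15.63
tool_pos: [656.7, -7.4, 239.2]
tool_rot: [-3.135, -0.001, 0.005]
contact_force: [-0.9, 16.0, 7.1]
gripper_width: 19.3
```

Run:
```python
from h import *
s=telemetry.observe();print(s['tool_pos'],s['tool_rot'],s['contact_force'],s['moment'],s['gripper_width'],s['joint_pos'].round(2))
p,d=read_camera("scene"); cv2.imwrite("pics/s5.png",cv2.resize(p[130:260,280:430,::-1],None,fx=5,fy=5))
```

```text
[656.68230684  -7.39740795 239.23150158] [-3.13469789e+00 -1.49352977e-03  5.05665038e-03] [-0.92865239 16.00358787  7.12174131] [3.30839531 0.28207922 0.02290489] 19.26458024989794 [ 0.02  0.51 -0.14  1.75  0.08  0.88 -1.72]
```

View pics/s5.png

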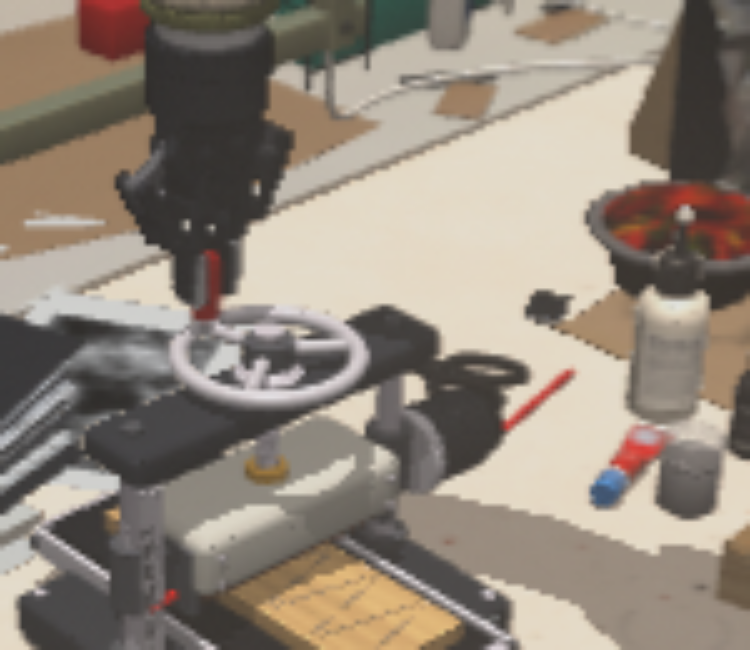

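>>> move_arm:
  increments:
    - {"twist": [0,0,0],"dp": [-0.0005,0.001,0],"fingers": 1}
    - {"twist": [0,0,0],"dp": [-0.0005,0.002,0],"fingers": 1}
    - {"twist": [0,0,0],"dp": [-0.001,0.003,0],"fingers": 1}
    - {"twist": [0,0,0],"dp": [-0.001,0.004,0],"fingers": 1}
    - {"twist": [0,0,0],"dp": [-0.0015,0.005,0],"fingers": 1}
    - {"twist": [0,0,0],"dp": [-0.002,0.006,0],"fingers": 1}
    - {"twist": [0,0,0],"dp": [-0.002,0.008,0],"fingers": 1}
    - {"twist": [0,0,0],"dp": [-0.002,0.008,0],"fingers": 1}

```text
time_s: 16.35
tool_pos: [656.4, -13.1, 239.3]
tool_rot: [-3.132, -0.005, 0.007]
contact_force: [4.9, 20.9, 2.7]
gripper_width: 19.5
```

Run:
```python
from h import *
s=telemetry.observe();print(s['tool_pos'],s['tool_rot'],s['contact_force'],s['moment'],s['gripper_width'])
p,d=read_camera("scene"); cv2.imwrite("pics/s6.png",cv2.resize(p[130:260,280:430,::-1],None,fx=5,fy=5))
for n in ("scene",):
  c,s=red(p,(300,150,360,210)); print(c,s, plane(n,c,251))
p,d=read_camera("top"); cv2.imwrite("pics/t6.png",cv2.resize(p[160:270,290:400,::-1],None,fx=5,fy=5))
```

```text
[656.42399864 -13.13130896 239.29112408] [-3.13200497 -0.00492801  0.00656819] [ 4.91639259 20.91414024  2.652592  ] [ 4.41366965 -1.02335547 -0.05550161] 19.510763988170638
[323.83333333 181.        ] [323 180   3   3   6] [[676.18383671 -39.77848218 251.        ]]
```

View pics/s6.png

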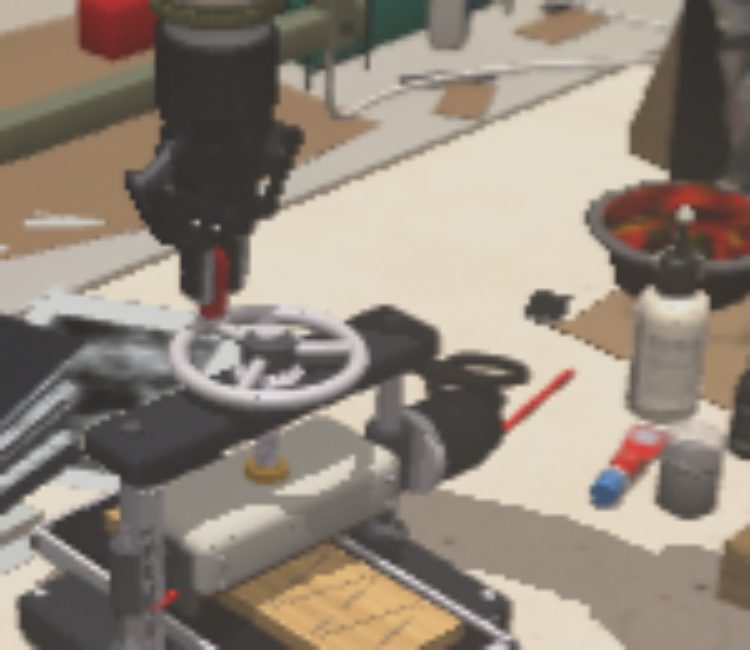

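View pics/t6.png

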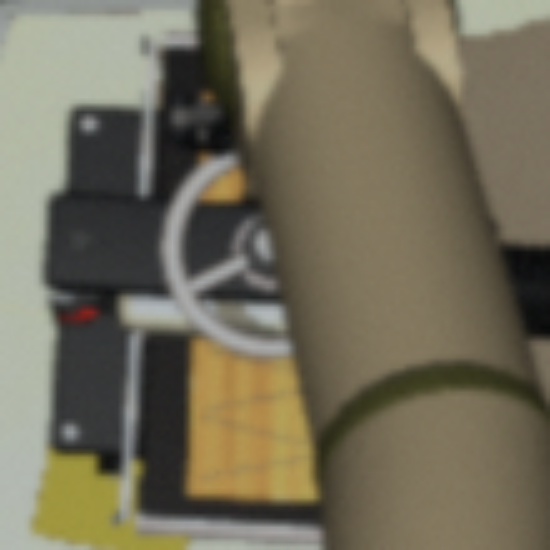

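Run:
```python
import cv2,numpy as np
a=cv2.imread("pics/s5.png");b=cv2.imread("pics/s6.png")
for im in (a,b):
    r=im.astype(int)[230:340,150:260]; m=(r[...,2]>110)&(r[...,1]<60)&(r[...,0]<60)
    y,x=np.nonzero(m); print(m.sum(),x.mean()+150,y.mean()+230,x.min()+150,y.max()+230)
def ph(box):
    x0,y0,x1,y1=box; A,B=[cv2.cvtColor(i,cv2.COLOR_BGR2GRAY)[y0:y1,x0:x1].astype(np.float32) for i in(a,b)]
    return cv2.phaseCorrelate(A,B)
print("hood",ph((180,420,390,580)))
c=np.hstack([cv2.resize(i[220:420,150:390],None,fx=1.6,fy=1.6) for i in(a,b)]);cv2.imwrite("pics/cmp56.png",c)
```

```text
153 213.03267973856208 262.52287581699346 205 317
142 220.74647887323943 264.2464788732394 216 306
hood ((-0.01665930283002126, -0.03300909890505466), 0.9555707379623696)
```

View pics/cmp56.png

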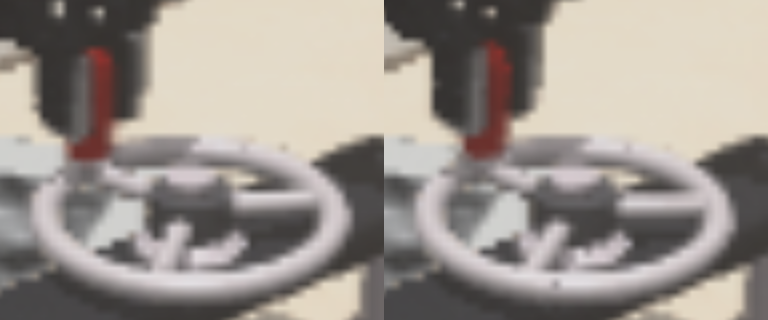

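The two crops show the spokes still moving a few degrees: the lower spoke goes from about x 170 to 165, relative. So the wheel is still creeping and this may not be the hard stop. I'll push on gradually.

>>> move_arm:
  increments:
    - {"twist": [0,0,0],"dp": [-0.0005,0.001,0],"fingers": 1}
    - {"twist": [0,0,0],"dp": [-0.0005,0.002,0],"fingers": 1}
    - {"twist": [0,0,0],"dp": [-0.001,0.003,0],"fingers": 1}
    - {"twist": [0,0,0],"dp": [-0.001,0.004,0],"fingers": 1}
    - {"twist": [0,0,0],"dp": [-0.0015,0.005,0],"fingers": 1}
    - {"twist": [0,0,0],"dp": [-0.002,0.006,0],"fingers": 1}
    - {"twist": [0,0,0],"dp": [-0.002,0.006,0],"fingers": 1}
    - {"twist": [0,0,0],"dp": [-0.002,0.006,0],"fingers": 1}
  force: 40

```text
time_s: 17.12
tool_pos: [655.9, -17.2, 239.4]
tool_rot: [-3.13, -0.008, 0.008]
contact_force: [10.3, 25.9, -1.0]
gripper_width: 19.1
```

>>> move_arm:
  increments:
    - {"twist": [0,0,0],"dp": [0,0,0],"fingers": 1}
    - {"twist": [0,0,0],"dp": [0,0,0],"fingers": 1}
    - {"twist": [0,0,0],"dp": [0,0,0],"fingers": 1}
    - {"twist": [0,0,0],"dp": [0,0,0],"fingers": 1}
    - {"twist": [0,0,0],"dp": [0,0,0],"fingers": 1}
    - {"twist": [0,0,0],"dp": [0,0,0],"fingers": 1}
    - {"twist": [0,0,0],"dp": [0,0,0],"fingers": 1}
    - {"twist": [0,0,0],"dp": [0,0,0],"fingers": 1}

```text
time_s: 17.78
tool_pos: [655.9, -17.1, 239.4]
tool_rot: [-3.13, -0.008, 0.008]
contact_force: [9.6, 25.2, -1.4]
gripper_width: 19.0
```

Static, with no creep. I'll back off to the earlier command: an elastic stop would give about 9 N again, while stiff friction would reverse the force.

>>> move_arm:
  increments:
    - {"twist": [0,0,0],"dp": [0.001,-0.004,0],"fingers": 1}
    - {"twist": [0,0,0],"dp": [0.002,-0.008,0],"fingers": 1}
    - {"twist": [0,0,0],"dp": [0.003,-0.012,0],"fingers": 1}
    - {"twist": [0,0,0],"dp": [0.0035,-0.016,0],"fingers": 1}
    - {"twist": [0,0,0],"dp": [0.004,-0.02,0],"fingers": 1}
    - {"twist": [0,0,0],"dp": [0.004,-0.02,0],"fingers": 1}
    - {"twist": [0,0,0],"dp": [0.004,-0.02,0],"fingers": 1}
    - {"twist": [0,0,0],"dp": [0.004,-0.02,0],"fingers": 1}

```text
time_s: 18.45
tool_pos: [656.4, -2.8, 239.3]
tool_rot: [-3.136, -0.001, 0.004]
contact_force: [-2.2, 12.9, 7.9]
gripper_width: 19.1
```

Run:
```python
from h import *
s=telemetry.observe();print(s['tool_pos'],s['contact_force'],s['moment'],s['gripper_width'])
p,d=read_camera("scene"); cv2.imwrite("pics/s7.png",cv2.resize(p[174:214,310:358,::-1],None,fx=10,fy=10))
p,d=read_camera("top"); cv2.imwrite("pics/t7.png",cv2.resize(p[160:270,290:400,::-1],None,fx=5,fy=5))
```

```text
[656.36506949  -2.83071323 239.27153613] [-2.24684867 12.91896212  7.87017248] [2.48831381 0.39417105 0.02006601] 19.147901228544075
```

View pics/s7.png

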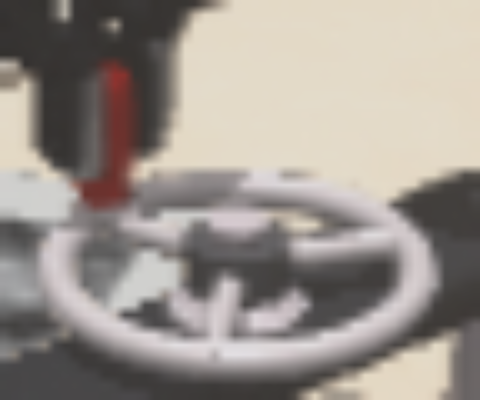

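View pics/t7.png

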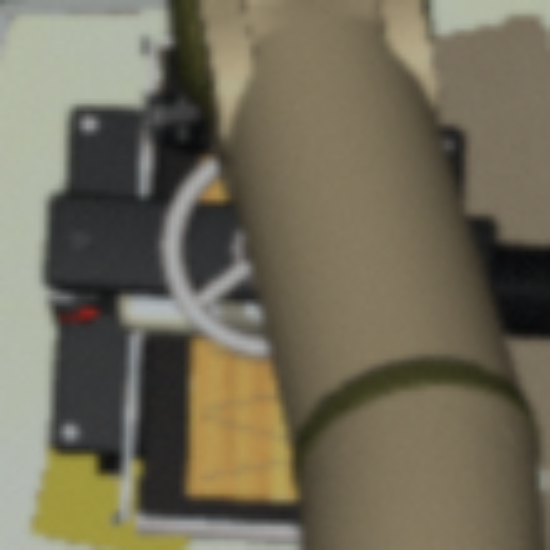

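The wheel sprang back elastically, with 12.9 N still at the knob, so it is the stop on the board. Contact starts at a knob angle of about 11°, and the spoke direction in the top picture, (265,245)→(205,300), also puts the knob at about 12°. I'll turn back to 101°.

```bash
python3 arc.py 0 50 8; python3 arc.py 50 101 8
```

```text
0.0 -> 50.0 [-0.0003,-0.0059] [-0.0013,-0.0117] [-0.0029,-0.0174] [-0.0051,-0.0228] [-0.0078,-0.0280] [-0.0112,-0.0329] [-0.0150,-0.0373] [-0.0193,-0.0414]
50.0 -> 101.0 [-0.0048,-0.0036] [-0.0100,-0.0066] [-0.0155,-0.0091] [-0.0212,-0.0109] [-0.0271,-0.0121] [-0.0331,-0.0126] [-0.0391,-0.0125] [-0.0450,-0.0116]
```

>>> move_arm:
  increments:
    - {"twist": [0,0,0],"dp": [-0.0003,-0.0059,0],"fingers": 1}
    - {"twist": [0,0,0],"dp": [-0.0013,-0.0117,0],"fingers": 1}
    - {"twist": [0,0,0],"dp": [-0.0029,-0.0174,0],"fingers": 1}
    - {"twist": [0,0,0],"dp": [-0.0051,-0.0228,0],"fingers": 1}
    - {"twist": [0,0,0],"dp": [-0.0078,-0.028,0],"fingers": 1}
    - {"twist": [0,0,0],"dp": [-0.0112,-0.0329,0],"fingers": 1}
    - {"twist": [0,0,0],"dp": [-0.015,-0.0373,0],"fingers": 1}
    - {"twist": [0,0,0],"dp": [-0.0193,-0.0414,0],"fingers": 1}

```text
time_s: 19.22
tool_pos: [637.4, 32.6, 239.2]
tool_rot: [3.141, -0.001, -0.0]
contact_force: [-0.9, -3.8, 8.7]
gripper_width: 19.3
```

>>> move_arm:
  increments:
    - {"twist": [0,0,0],"dp": [-0.0048,-0.0036,0],"fingers": 1}
    - {"twist": [0,0,0],"dp": [-0.01,-0.0066,0],"fingers": 1}
    - {"twist": [0,0,0],"dp": [-0.0155,-0.0091,0],"fingers": 1}
    - {"twist": [0,0,0],"dp": [-0.0212,-0.0109,0],"fingers": 1}
    - {"twist": [0,0,0],"dp": [-0.0271,-0.0121,0],"fingers": 1}
    - {"twist": [0,0,0],"dp": [-0.0331,-0.0126,0],"fingers": 1}
    - {"twist": [0,0,0],"dp": [-0.0391,-0.0125,0],"fingers": 1}
    - {"twist": [0,0,0],"dp": [-0.045,-0.0116,0],"fingers": 1}

```text
time_s: 19.88
tool_pos: [592.9, 44.3, 239.2]
tool_rot: [3.141, -0.003, -0.0]
contact_force: [2.4, -1.9, 6.4]
gripper_width: 19.4
```

>>> move_arm:
  increments:
    - {"twist": [0,0,0],"dp": [0,0,0],"fingers": 1}
    - {"twist": [0,0,0],"dp": [0,0,0],"fingers": 1}
    - {"twist": [0,0,0],"dp": [0,0,0],"fingers": 1}
    - {"twist": [0,0,0],"dp": [0,0,0],"fingers": 1}
    - {"twist": [0,0,0],"dp": [0,0,0],"fingers": 0.6}
    - {"twist": [0,0,0],"dp": [0,0,0],"fingers": 0.4}
    - {"twist": [0,0,0],"dp": [0,0,0],"fingers": 0.2}
    - {"twist": [0,0,0],"dp": [0,0,0],"fingers": 0}

```text
time_s: 20.55
tool_pos: [591.7, 45.1, 238.0]
tool_rot: [-3.142, 0.001, 0.0]
contact_force: [-0.4, -0.8, 0.8]
gripper_width: 66.9
```

Now I'll retreat straight up, then aside, for a clear look.

>>> move_arm:
  increments:
    - {"twist": [0,0,0],"dp": [0,0,0],"fingers": 0}
    - {"twist": [0,0,0],"dp": [0,0,0],"fingers": 0}
    - {"twist": [0,0,0],"dp": [0,0,-0.02],"fingers": 0}
    - {"twist": [0,0,0],"dp": [0,0,-0.045],"fingers": 0}
    - {"twist": [0,0,0],"dp": [0,0,-0.075],"fingers": 0}
    - {"twist": [0,0,0],"dp": [0,0,-0.105],"fingers": 0}
    - {"twist": [0,0,0],"dp": [0,0,-0.11],"fingers": 0}
    - {"twist": [0,0,0],"dp": [0,0,-0.11],"fingers": 0}

```text
time_s: 21.22
tool_pos: [592.9, 45.2, 350.5]
tool_rot: [-3.141, -0.004, 0.0]
contact_force: [0.2, 0.1, -0.1]
gripper_width: 85.4
```

>>> move_arm:
  increments:
    - {"twist": [0,0,0],"dp": [-0.005,0.03,0],"fingers": 0}
    - {"twist": [0,0,0],"dp": [-0.01,0.06,0],"fingers": 0}
    - {"twist": [0,0,0],"dp": [-0.015,0.09,0],"fingers": 0}
    - {"twist": [0,0,0],"dp": [-0.02,0.12,0],"fingers": 0}
    - {"twist": [0,0,0],"dp": [-0.025,0.15,0],"fingers": 0}
    - {"twist": [0,0,0],"dp": [-0.03,0.18,0],"fingers": 0}
    - {"twist": [0,0,0],"dp": [-0.035,0.21,0],"fingers": 0}
    - {"twist": [0,0,0],"dp": [-0.04,0.24,0],"fingers": 0}

```text
time_s: 21.88
tool_pos: [551.0, -196.3, 346.6]
tool_rot: [-3.141, 0.002, 0.0]
contact_force: [0.2, 0.5, 0.3]
gripper_width: 85.6
```

Run:
```python
from h import *
s=telemetry.observe();print(s['time_s'],s['tool_pos'],s['gripper_width'])
C={}
for n,b in (("scene",(300,150,360,225)),("top",(320,180,375,240))):
    p,d=read_camera(n); C[n],st=red(p,b); print(n,C[n],st)
    x0,y0,x1,y1=(280,130,430,260) if n=="scene" else (290,160,400,270)
    cv2.imwrite(f"pics/{n}9.png",cv2.resize(p[y0:y1,x0:x1,::-1],None,fx=5,fy=5))
    cv2.imwrite(f"pics/{n}9full.png",p[:,:,::-1])
    q=plane(n,C[n],258)[0];print(q,np.degrees(np.arctan2(q[1]+8,q[0]-602)))
k,e=tri(("scene",C["scene"]),("top",C["top"]));print(k,e,np.degrees(np.arctan2(k[1]+8,k[0]-602)))
```

```text
21.8833 [ 550.96431566 -196.30269987  346.64886623] 85.56146917919096
scene [322.82258065 198.24193548] [321 192   5  14  62]
[585.01174899  52.18095181 258.        ] 105.76363979528543
top [325.19565217 210.97826087] [322 208   8   7  46]
[592.31683352  45.3700889  258.        ] 100.2835558878037
[592.84569089  45.08564994 252.40049294] 0.627553261120074 99.78409542851207
```

View pics/scene9.png

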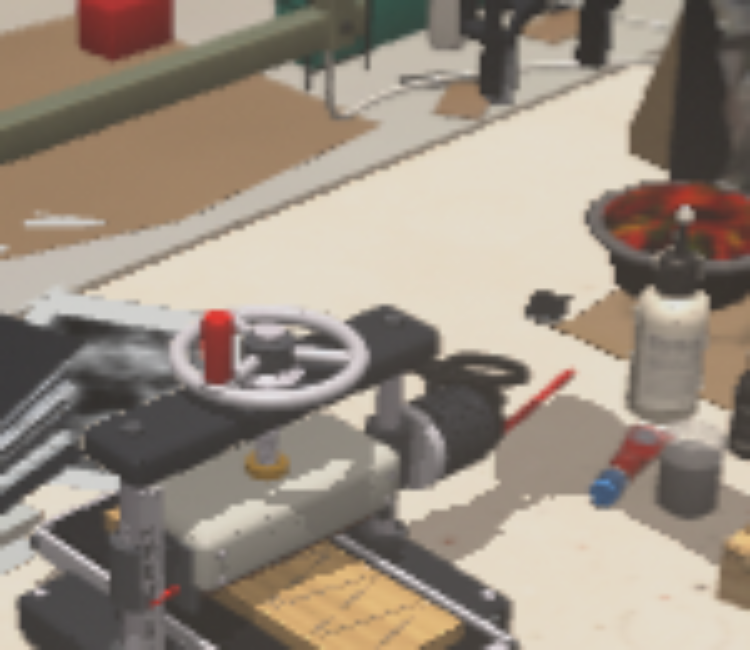

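View pics/top9full.png

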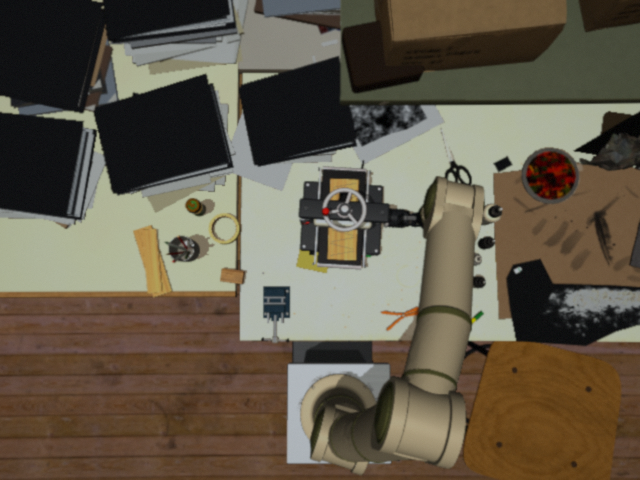

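The knob, at scene crop (218,345), rests free at 100°. The hand is clear, and the stair and jar were never approached. Handing in.

```bash
python3 -c "
from plant import sign_off,telemetry
print(sign_off()); print(telemetry.observe()['time_s'])"
```

```text
the job is handed in; nothing more can be done
None
the job is handed in; nothing more can be done
```

I cranked the handwheel down to the board, turned it back about a quarter turn, let go and handed the job in at about 22 s. sign_off reported no verdict. The drum gap itself was never measured; it comes from the knob angles.

- **Stop:** I gripped the knob and turned it about 535° clockwise, roughly 1.5 turns. The tangential force then rose from about 2 N to 27 N.
- **Softer than described:** The wheel yielded a few degrees under that push instead of stopping dead. When I eased off it sprang back and still pushed with about 13 N, so I took it as the drum on the board and not stiff friction. Contact starts at a knob angle of about 8–12°.
- **Turn back:** After release, two camera views put the knob at 100°, and its commanded angle was 101°. That is about 88–92° back from the stop, or roughly 2.5 mm of clearance.
- **Last checks:** After release the force was near zero, the gripper was fully open and the hand was well away from the wheel. I kept well clear of the stair and the jar. I did not measure their positions afterwards, and in the last top view the arm hides the stair.

The cameras disagreed slightly: the scene camera alone gave a knob angle of 106° (with an assumed height) against 100° for the top camera. Either value is within the allowed range.

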